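# Draw a screw eye home with a screwdriver through its loop

## Robot

A 7-joint arm with a two-finger parallel gripper is mounted at the origin on the work surface. World frame = base frame: x ahead of the robot, y to its left, z up, the work surface at z = 0. Lengths are in mm, angles in rad, forces in N, time in s.
With the tool pointing down it reaches from about 425 to 825 mm from the base axis. Payload 3.6 kg.
Tool frame: the origin (TCP) lies at the very end of the fingers, on their centre line; the grasp point (between the pads) lies 19 mm behind it; x points along the fingers, z is the direction in which the jaws open and shut, and the axes are right-handed (so a half turn about x gives the same grasp; the last joint's range is limited). The gripper opens to 85 mm and grips with 20 to 120 N. Pads are 22 mm wide; open, the fingers measure 114 mm over their backs; the gripper's body (76 mm by 85 mm) begins 54 mm behind the grasp point. The pads swing forward as they close: fully open they stand 13 mm farther back than shut.
Start: joints at [-1.208, 0.615, -0.013, 1.423, 0.008, 1.103, -0.04], TCP at [246.364, 601.469, 202.697] pointing down, gripper open.
Joint ranges: [-3.12, 3.12], [-0.3, 2.06], [-1.34, 1.32], [0.26, 2.42], [-1.36, 4.5], [0.01, 1.98], [-2.84, 2.84]. Speed limits (rad/s): [2.79, 2.79, 3.14, 3.14, 3.14, 3.14, 3.14].

## Interface

Orientations are given as a unit quaternion [x, y, z, w].
In Python, from bench import arm gives the robot as it stands.
- The arm moves only by the tool drive_tool, never from a script. Its argument "series" is a list that holds one entry, the list of rows, each a list of 7 numbers: the shift along the tool's x, y, z in cm, then the turn, a rotation vector about the tool's x, y, z in rad, then the finger opening in cm, from 0 to 8.54. In form: [[[tx, ty, tz, ax, ay, az, hand], ...]]. A call has 1 to 20 rows; each row shifts and turns the pose as measured when the row begins, along the tool's axes as they then stand; what a row does not reach is not made up. A row lasts 1/10 s, in which the tool goes at most 50 mm and 8.59 degrees, less where a joint would pass 70% of its speed; a pose out of reach is approached as far as the arm can. A call with a gripper value outside its range is refused whole. The fingers move at their own pace and stop on an object; "squeeze" is the grip in N (left out, the last holds). Time passes only in rows, so rows that do not move let the fingers close. It gives the time, the measured TCP pose, the force and the opening at its end, in the units of the state.
- arm.get_obs(): the state, without advancing time (a new reading comes with each control period).
- arm.snapshot(name): name is "scene" or "top" or "wrist"; returns a dict with "frame" (480x640x3 uint8, red, green, blue), "intrinsics" (3x3 intrinsics, pixels), "D" ([k1, k2, p1, p2, k3] as OpenCV has them; the pictures are not rectified), "world_from_camera" (4x4, takes a point from camera to world coordinates); the wrist camera has in their place "tool_from_camera" (4x4, takes a point from camera to tool coordinates, whose origin is the TCP and whose axes are the tool frame's). Camera axes: x right, y up, looking along -z (the intrinsics and any distortion apply to the point x, -y, -z); pixel columns grow to the right and rows downward; lengths in mm; the calibration is good to about 2 mm. A picture is of the moment at which its call begins: read the wrist's pose just before it. There is no depth.
- arm.job_done(): hands the job in, once; it reports no verdict.
The state is a dict: "t": time; "joint_positions": joint angles; "joint_vel": joint speeds; "joint_efforts": joint torques, N m; "position": TCP position; "tcp_rot": TCP orientation; "force": force on the tool from outside, world axes, zero at the start; "torque": the same for the moment, N m; "finger_gap": opening from 0.0 (shut) to 1.0 (fully open).
Only numpy, scipy, OpenCV 4.12 (cv2) and the standard library are available. Lean on these libraries where they do the work, as an engineer would, in place of code of your own. Each camera call takes 0.05 s, during which the arm holds its last target. There are 200 camera calls.

## Task

The screw eye in the timber rail has been wound in by hand and is still a fraction of a turn short: pick up the big screwdriver, slide its blade through the eye and, using it as a lever, turn the eye clockwise (seen from above) until you feel its collar pull up snug on the wood. Do not force it once it is home, or the thread strips. Then draw the screwdriver out and lay it down flat on the bench; leave the open hooks and the other things lying about as they are.

Things in the scene. Friction and masses are not known exactly. Their poses are not given: they have to be found in the camera images.
- eye: Closed steel screw eye, upright in the rail; the two fittings beside it are open hooks. Origin: on its vertical screw axis, underside of the collar. Collar 22 mm across, 4 thick; neck 8; ring of 8 mm wire, 16 clear inside, 32 outside. x: level axis of the ring's hole; z up. It only turns about z, sinking 3.5 mm per clockwise turn; the start is 0.5 to 1.0 rad (0.3 to 0.6 mm) short of home: to be felt, not read.
- eye_loop (a point): Centre of the ring's hole, on the screw axis, 30 mm above the collar's underside; axes as the eye's. Feel: turning the eye in its thread takes 0.12 N m; once the collar meets the wood it stops dead and the torque climbs steeply, in a few mm of hand travel. Snug is 0.3 to 0.5 N m; above 0.7 N m the thread strips.
- rail_top (a point): Middle of the top of the fixed timber rail, 45 mm above the bench; 460 mm long (its y), 70 wide, 45 thick. The eye and two open hooks stand on its centre line at 0 and 130 mm either side, in varying order, 46 mm high. At 205 mm either side a steel holdfast 120 mm high reaches over from the far (+x) side.
- hook_a: Open cup hook of 8 mm steel wire, fixed in the rail, to be left alone. Origin at its collar's underside.
- hook_b: The other open cup hook, the same.
- driver: Big screwdriver, 215 mm long, 0.15 to 0.24 kg, loose on the bench in front of the rail, left or right. x runs from handle to tip. Octagonal wooden handle 28 mm across flats; it lies on a flat with the blade level, its axis 14 mm above the bench and two flats upright to grasp from above. Origin: underside of the handle, below driver_grip.
- driver_grip (a point): On the screwdriver's axis where the handle is grasped. Along x from here: handle -65 to +46 mm, ferrule 17 thick to +52, bare round blade 10 thick to +141, taper to 6 at the tip, +150. In use the ring sits near +100. Square in the ring the blade has 3 mm play each side; it takes hold of the ring after about 0.7 rad of slack.
- driver_tip (a point): Tip of the blade, 150 mm from driver_grip.
- wrench: Steel open-ended spanner 190 mm long, loose in front of the rail on the side without the screwdriver; bystander.
- tape: Tape measure 66 x 34 x 60 mm, bystander.
- jar: Glass jar 72 mm across, 75 mm high, behind the rail, bystander.
- glue: White bottle 52 mm across, 110 mm high, behind the rail, bystander.
- offcut: Piece of wood 75 x 120 x 20 mm, bystander.
- mallet: Wooden mallet lying down, head 115 x 66 x 60 mm, bystander.
Not all that is in view belongs to the job. Of the things like the driver, leave any that is yellow; of the rest the larger one is meant.

How it is judged (in metres and radians):
On the way, in this order (a step that is already met when the one before it is completed fails the run):
1. the blade of the screwdriver is through the eye, with the eye not yet home (x of eye_loop in the frame of driver_grip between 0.052 and 0.142 m and y of eye_loop in the frame of driver_grip between -0.01 and 0.01 m and z of eye_loop in the frame of driver_grip between -0.01 and 0.01 m and height (world z) of eye above 0.0451 m), for 0.1 s.
2. with the blade still through the eye, the collar is drawn up snug on the wood (x of eye_loop in the frame of driver_grip between 0.052 and 0.142 m and y of eye_loop in the frame of driver_grip between -0.01 and 0.01 m and z of eye_loop in the frame of driver_grip between -0.01 and 0.01 m and height (world z) of eye below 0.04501 m), for 0.2 s.
At the end, for the whole second after the job is handed in: The eye is home: the underside of its collar is on the wood (touching, less than 0.02 mm off), and the screwdriver is out of it and lies flat and still on the bench (grip point less than 20 mm and tip less than 24 mm above the bench) (height (world z) of eye below 0.04502 m and height (world z) of driver_grip below 0.02 m and height (world z) of driver_tip below 0.024 m and linear speed of driver below 0.02 m/s and angular speed of driver below 0.2 rad/s).
It fails at once if the eye is forced: the screwdriver bears on it with more than 95 N (about 0.75 N m of torque), which strips the thread or bends the ring (contact force between driver and eye above 95 N).
It fails at once if the gripper itself takes hold of or pushes the eye (more than 2 N) (contact force between the fingers and eye above 2 N).
It fails at once if an open hook is pushed with more than 5 N (contact force between any of the arm, the fingers, driver and hook_a above 5 N or contact force between any of the arm, the fingers, driver and hook_b above 5 N).
It fails at once if the screwdriver is dropped or slammed onto the bench (faster than 0.5 m/s within 40 mm of it) (height (world z) of driver_grip below 0.04 m and linear speed of driver above 0.5 m/s).
It fails at once if a bystander is moved more than 15 mm (distance of any of wrench, tape, jar, glue, offcut, mallet from where it was at the start of the episode above 0.015 m).
It also fails if it takes over 72 s, if anything falls off the work surface, if the arm or the gripper's body presses on something with over 40 N, if the wrist force passes 120 N, or if a joint passes its speed limit or range.

## Working session

There is one attempt and no reset: what is moved stays moved. The work goes in short steps, Python scripts to look and compute and a tool call to move; the robot and the scene stay as the last step left them, time stands still between calls to the robot, and variables do not carry over. Pictures are saved under pics/ and viewed, on a budget of 10 in all, crops included, one or two more only if the job needs it, and the job is handed in when it is done.

Besides the shell and the picture viewer there is one more tool, called after "Call:" as name([rows], argument=value, ...), one row to a line, values as JSON. drive_tool: Moves the arm, as the interface text tells. Its arguments: {"type":"object","properties":{"series":{"type":"array"},"squeeze":{"type":"number"}},"required":["series"]}

```bash
mkdir -p pics; ls
cat > h.py <<'E'
import numpy as np, cv2, json
from scipy.spatial.transform import Rotation as R
from bench import arm
def snap(name,fn=None):
    o=arm.get_obs(); s=arm.snapshot(name)
    if name=='wrist':
        T=np.eye(4);T[:3,:3]=R.from_quat(o['tcp_rot']).as_matrix();T[:3,3]=o['position']
        s['world_from_camera']=T@np.array(s['tool_from_camera'])
    if fn: cv2.imwrite('pics/'+fn,cv2.cvtColor(s['frame'],cv2.COLOR_RGB2BGR))
    return s
def ray(s,uv):
    p=cv2.undistortPoints(np.array(uv,float).reshape(-1,1,2),np.array(s['intrinsics'],float),np.array(s['D'],float)).reshape(-1,2)
    d=np.c_[p[:,0],-p[:,1],-np.ones(len(p))]
    M=np.array(s['world_from_camera']); return M[:3,3],d@M[:3,:3].T
def onz(s,uv,z):
    c,d=ray(s,uv); return c+d*((z-c[2])/d[:,2])[:,None]
def proj(s,P):
    M=np.linalg.inv(np.array(s['world_from_camera'])); q=np.atleast_2d(P)@M[:3,:3].T+M[:3,3]
    q=q*[1,-1,-1]; return cv2.projectPoints(q,np.zeros(3),np.zeros(3),np.array(s['intrinsics'],float),np.array(s['D'],float))[0].reshape(-1,2)
E
python3 - <<'E'
from h import *
o=arm.get_obs(); print(o)
for n in ['scene','top']:
    s=snap(n,n+'0.png'); print(n,np.round(s['world_from_camera'],3).tolist(),s['intrinsics'])
E
```

```text
pics
{'t': 0.0, 'joint_positions': array([-1.20848934,  0.61593933, -0.01261631,  1.42496699,  0.00807545,
        1.10341041, -0.04040096]), 'joint_vel': array([-0.0002162 , -0.00011123,  0.00097931, -0.00090865, -0.00026792,
       -0.00090143,  0.00187169]), 'joint_efforts': array([-1.02409654e-04, -4.69209838e+01,  2.59334380e-01, -1.71031380e+01,
        9.95452545e-03,  9.55863070e-03, -5.65174872e-06]), 'position': array([246.05946337, 600.67897872, 201.50265122]), 'tcp_rot': array([-0.39453912,  0.58794228,  0.3934742 ,  0.58637941]), 'force': array([-1.13610916,  0.05039566,  0.61334986]), 'torque': array([ 0.02298129,  0.04225481, -0.05126547]), 'finger_gap': 1.0000278791855344}
scene [[-0.79, -0.501, 0.354, 921.29], [0.613, -0.657, 0.438, 456.834], [0.013, 0.563, 0.826, 981.697], [0.0, 0.0, 0.0, 1.0]] [[499.44004075   0.         314.32993329]
 [  0.         499.44004075 248.02951687]
 [  0.           0.           1.        ]]
top [[-0.008, 0.983, -0.185, 304.471], [-1.0, -0.012, -0.025, -28.208], [-0.027, 0.185, 0.982, 1381.804], [0.0, 0.0, 0.0, 1.0]] [[614.15089994   0.         311.74752536]
 [  0.         614.15089994 233.13003371]
 [  0.           0.           1.        ]]
```

```bash
ls pics
```

```text
scene0.png
top0.png
```

View pics/scene0.png

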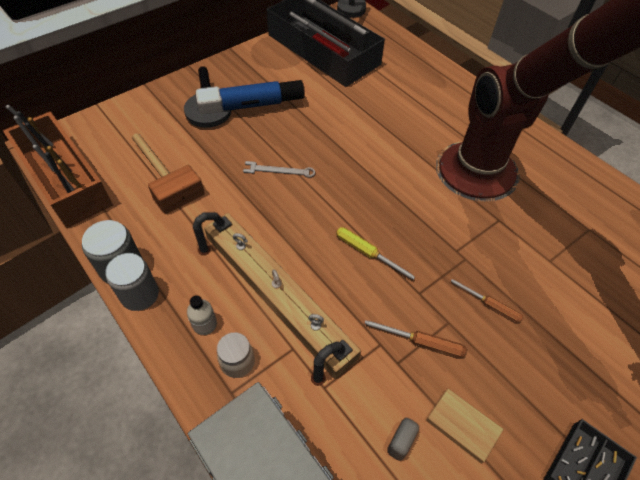

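View pics/top0.png

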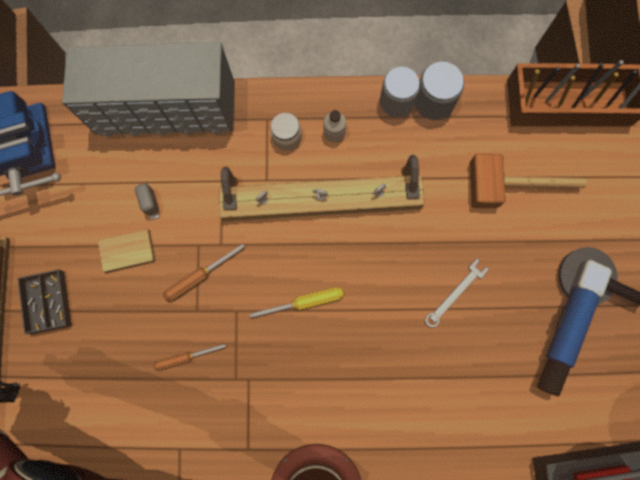

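The large orange driver is at about (203,272) in the top view, with its tip at (244,246). The yellow one and the small orange one are decoys. The rail runs from (222,200) to (422,190) with fittings at (262,197), (320,193) and (379,189). I'll zoom in on the fittings.

Run:
```python
from h import *
a=cv2.imread('pics/top0.png'); b=cv2.imread('pics/scene0.png')
c1=cv2.resize(a[160:220,210:430],None,fx=3.6,fy=3.6,interpolation=cv2.INTER_CUBIC)
c2=cv2.resize(b[205:375,190:370],None,fx=2.15,fy=2.15,interpolation=cv2.INTER_CUBIC)
W=np.zeros((c1.shape[0]+c2.shape[0],800,3),np.uint8);W[:c1.shape[0],:c1.shape[1]]=c1[:,:800];W[c1.shape[0]:,:c2.shape[1]]=c2
c3=cv2.resize(a[235:310,155:255],None,fx=4,fy=4,interpolation=cv2.INTER_CUBIC);W[c1.shape[0]:c1.shape[0]+300,400:800]=c3
print(W.shape);cv2.imwrite('pics/z1.png',W)
s=snap('top')
# driver mask : orange handle
hsv=cv2.cvtColor(s['frame'],cv2.COLOR_RGB2HSV)
print(hsv[284,185],hsv[230,185],hsv[256,228])
```

```text
(582, 800, 3)
[ 12 160 177] [ 13 148 183] [ 16  36 154]
```

View pics/z1.png

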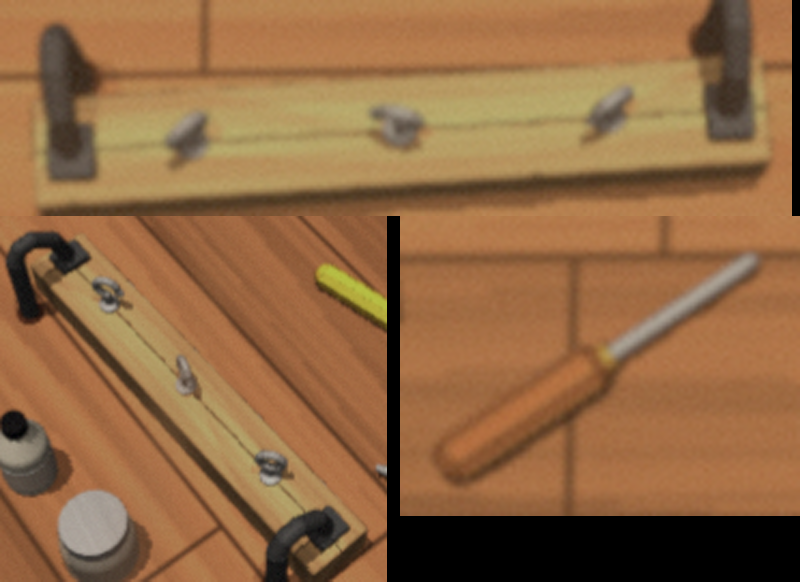

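The crops show the driver clearly: butt at (165,296), ferrule at (205,269), tip at (244,246). They don't show which fitting is closed, so I'll use the wrist camera for that.

```bash
cat >> h.py <<'E'
def toolmove(P,yaw=None,Rt=None):
    "shift (cm, tool axes) and rotvec to reach TCP P with target rotation Rt"
    o=arm.get_obs(); A=R.from_quat(o['tcp_rot'])
    d=A.inv().apply(np.array(P)-o['position'])/10
    rv=(A.inv()*Rt).as_rotvec() if Rt is not None else np.zeros(3)
    return d,rv
def down(yaw,pitch=0):
    "tool x down, tool z (jaw dir) at world yaw; "
    x=np.array([0,0,-1.]); z=np.array([np.cos(yaw),np.sin(yaw),0]); y=np.cross(z,x)
    return R.from_matrix(np.c_[x,y,z])
E
python3 - <<'E'
from h import *
s=snap('top')
p=onz(s,[[165,296],[205,269],[244.2,245.5],[202,297]],14); print(p.round(1))
print('rail fittings',onz(s,[[262,197],[320,193],[379,189]],60).round(1))
print('fit base',onz(s,[[263,199],[320,195],[378,191]],49).round(1))
print('rail top corners',onz(s,[[220,215],[422,204],[421,177],[221,190]],45).round(1))
o=arm.get_obs(); print(R.from_quat(o['tcp_rot']).as_matrix().round(3))
w=snap('wrist','w0.png'); print(np.array(w['tool_from_camera']).round(3),w['intrinsics'])
E
```

```text
[[421.6 338.6  14. ]
 [482.3 248.5  14. ]
 [535.1 159.9  14. ]
 [419.  254.   14. ]]
rail fittings [[ 636.2  115.2   60. ]
 [ 643.4  -13.7   60. ]
 [ 650.8 -144.7   60. ]]
fit base [[ 634.3  114.1   49. ]
 [ 641.6  -13.6   49. ]
 [ 649.1 -143.3   49. ]]
rail top corners [[ 599.9  211.2   45. ]
 [ 619.  -241.2   45. ]
 [ 681.5 -241.6   45. ]
 [ 657.7  210.1   45. ]]
[[-0.001 -0.925  0.379]
 [-0.002  0.379  0.925]
 [-1.     0.    -0.002]]
[[-1.00000e-03  3.27000e-01 -9.45000e-01 -1.72105e+02]
 [ 0.00000e+00  9.45000e-01  3.27000e-01  8.53390e+01]
 [ 1.00000e+00  0.00000e+00 -1.00000e-03  2.20000e-01]
 [ 0.00000e+00  0.00000e+00  0.00000e+00  1.00000e+00]] [[419.88167616   0.         319.09947093]
 [  0.         419.88167616 244.3890066 ]
 [  0.           0.           1.        ]]
```

Call:
drive_tool([
  [[0, 0, 0, -0.13, 0, 0, 8.5], [0, 0, 0, -0.13, 0, 0, 8.5], [0, 0, 0, -0.13, 0, 0, 8.5], [0.15, -1.96, -4.1, 0, 0, 0, 8.5], [0.15, -1.96, -4.1, 0, 0, 0, 8.5], [0.15, -1.96, -4.1, 0, 0, 0, 8.5], [0.15, -1.96, -4.1, 0, 0, 0, 8.5], [0.15, -1.96, -4.1, 0, 0, 0, 8.5], [0.15, -1.96, -4.1, 0, 0, 0, 8.5], [0.15, -1.96, -4.1, 0, 0, 0, 8.5], [0.15, -1.96, -4.1, 0, 0, 0, 8.5], [0.15, -1.96, -4.1, 0, 0, 0, 8.5], [0.15, -1.96, -4.1, 0, 0, 0, 8.5], [0.15, -1.96, -4.1, 0, 0, 0, 8.5], [0.15, -1.96, -4.1, 0, 0, 0, 8.5], [0.15, -1.96, -4.1, 0, 0, 0, 8.5], [0.15, -1.96, -4.1, 0, 0, 0, 8.5], [0.15, -1.96, -4.1, 0, 0, 0, 8.5]],
])

```text
t: 2.05
position: [562.0, -21.4, 175.6]
tcp_rot: [-0.507, 0.49, 0.51, 0.493]
force: [1.5, 0.4, -0.4]
finger_gap: 0.993
```

Run:
```python
from h import *
o=arm.get_obs(); print(o['t'],o['position'],R.from_quat(o['tcp_rot']).as_matrix().round(3))
w=snap('wrist','w1.png'); np.save('w1.npy',w,allow_pickle=True)
```

```text
2.05 [561.9824549  -21.36875193 175.60716699] [[ 0.001 -0.999 -0.035]
 [ 0.005 -0.035  0.999]
 [-1.    -0.001  0.005]]
```

View pics/w1.png

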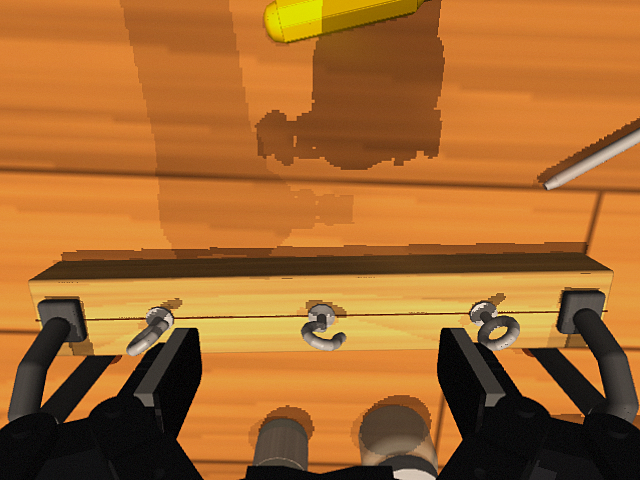

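The rightmost fitting in this view, at +Y, is the closed eye: collar (483,310), ring centre (499,332). The middle fitting and the left one are the hooks. The large driver's tip shows at (545,186). Next I'll measure the ring's orientation.

Run:
```python
from h import *
w=np.load('w1.npy',allow_pickle=True).item()
f=w['frame']; hsv=cv2.cvtColor(f,cv2.COLOR_RGB2HSV)
x0,y0=455,290; c=hsv[y0:360,x0:540]
m=((c[...,1]<60)).astype(np.uint8)
for r in m[::2]: print(''.join('#' if v else '.' for v in r))
cn,h=cv2.findContours(m,cv2.RETR_CCOMP,cv2.CHAIN_APPROX_NONE)
for i,k in enumerate(cn):
    if len(k)>12: print(i,h[0][i],len(k),cv2.fitEllipse(k),cv2.boundingRect(k))
P=[[634.3,114.1,45]]
print(proj(w,[[634,114,45],[634,114,75.5],[634,114,91.5]]))
```

```text
.....................................................................................
.....................................................................................
.....................................................................................
.....................................................................................
.....................................................................................
.....................................................................................
.........................##########..................................................
.....................#################...............................................
...................#####################.............................................
.................##########.#############............................................
................##########################...........................................
...............############.##..##########...........................................
..............#################.##.#######..........................
[... 1850 characters left out ...]
###.#.###..##............................................##
9 [14  8 10 -1] 28 ((81.11845397949219, 63.037574768066406), (6.518833637237549, 11.084253311157227), 141.5310821533203) (76, 59, 9, 11)
14 [16  9 15 -1] 14 ((2.4393742084503174, 60.981502532958984), (3.201765298843384, 6.0616044998168945), 155.91140747070312) (0, 59, 5, 6)
17 [-1 16 18 -1] 323 ((31.614803314208984, 41.22275924682617), (49.44875717163086, 60.18619155883789), 71.71527862548828) (0, 12, 64, 58)
28 [29 27 -1 17] 49 ((42.72898483276367, 42.577579498291016), (11.229996681213379, 23.027048110961914), 57.89980697631836) (32, 35, 22, 16)
[[481.39495638 310.59143322]
 [496.77131481 330.29105227]
 [506.04738549 342.17068039]]
```

Run:
```python
from h import *
w=np.load('w1.npy',allow_pickle=True).item()
f=w['frame']; hsv=cv2.cvtColor(f,cv2.COLOR_RGB2HSV)
x0,y0=455,290; c=hsv[y0:360,x0:540]
m=((c[...,1]<60)).astype(np.uint8)
m=cv2.morphologyEx(m,cv2.MORPH_CLOSE,np.ones((3,3)))
ys,xs=np.nonzero(m); k=(xs>22)&(xs<66)&(ys>24)&(ys<59)&~((ys<34)&(xs<43))&~((ys>54)&(xs<32)); o=np.c_[xs[k]+x0,ys[k]+y0].astype(float)
n=np.array([.788,-.616])
def ends(p,b=1.5):
    q=p@n; return np.array([p[q<q.min()+b].mean(0),p[q>q.max()-b].mean(0)])
cn,h=cv2.findContours(m,cv2.RETR_CCOMP,cv2.CHAIN_APPROX_NONE)
hole=max([k for i,k in enumerate(cn) if h[0][i][3]>=0],key=len).reshape(-1,2)+[x0,y0]
for nm,p in (('out',o),('hole',hole.astype(float))):
    e=ends(p); P=onz(w,e,75.5); d=P[1]-P[0]; print(nm,e.tolist(),P.round(1).tolist(),'centre',P.mean(0).round(1),'len',np.linalg.norm(d),'ang',np.arctan2(d[1],d[0]))
```

```text
out [[478.4, 343.2], [515.0, 321.0]] [[645.4, 102.2, 75.5], [625.8, 126.0, 75.5]] centre [635.6 114.1  75.5] len 30.831058224351956 ang 2.257749223572067
hole [[488.6, 338.8], [507.0, 326.6666666666667]] [[641.4, 109.2, 75.5], [630.7, 121.0, 75.5]] centre [636.1 115.1  75.5] len 15.929190724004725 ang 2.30376533229477
```

Ring centre is about (636, 114.6) and the hole axis yaw is about 0.71 rad; the apparent diameters of 30.8 and 15.9 mm fit the known 32 and 16. The plan is to insert from the near side at yaw 0.71 and turn clockwise. First, I'll go above the driver.

Call:
drive_tool([
  [[0.4, 1.2, 3.9, 0, 0, 0, 8.5], [0.4, 1.2, 3.9, 0, 0, 0, 8.5], [0.4, 1.2, 3.9, 0, 0, 0, 8.5], [0.6, 1.2, 3.9, 0, 0, 0, 8.5], [0.6, 1.2, 3.9, 0, 0, 0, 8.5], [0.6, 1.2, 3.9, 0, 0, 0, 8.5], [0.6, 1.2, 3.9, 0, 0, 0, 8.5], [0.6, 1.2, 3.9, 0, 0, 0, 8.5], [0, 0, 0, 0.13, 0, 0, 8.5], [0, 0, 0, 0.13, 0, 0, 8.5], [0, 0, 0, 0.13, 0, 0, 8.5], [0, 0, 0, 0.13, 0, 0, 8.5], [0, 0, 0, 0.13, 0, 0, 8.5], [0, 0, 0, 0.13, 0, 0, 8.5], [0, 0, 0, 0.13, 0, 0, 8.5], [0, 0, 0, 0.13, 0, 0, 8.5], [0, 0, 0, 0, 0, 0, 8.5]],
])

```text
t: 3.8
position: [463.3, 285.8, 126.5]
tcp_rot: [-0.177, 0.683, 0.172, 0.687]
force: [-0.3, -0.3, -0.2]
finger_gap: 0.999
```

Run:
```python
from h import *
o=arm.get_obs(); print(o['t'],o['position'],R.from_quat(o['tcp_rot']).as_matrix().round(3))
w=snap('wrist','w2.png'); np.save('w2.npy',w,allow_pickle=True)
```

```text
3.8 [463.25004883 285.84774165 126.49891196] [[ 0.007 -0.477  0.879]
 [-0.006  0.879  0.478]
 [-1.    -0.008  0.003]]
```

View pics/w2.png

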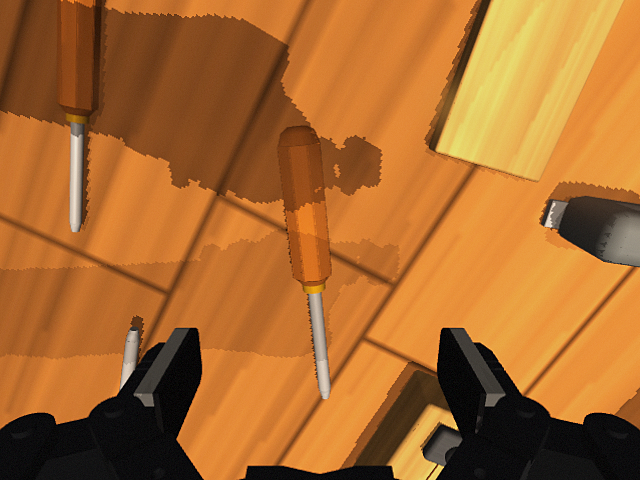

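The driver's butt is at (297,127), the ferrule starts at (314,287), and the tip is at (325,398).

Run:
```python
from h import *
w=np.load('w2.npy',allow_pickle=True).item()
P=onz(w,[[325,398],[314,287],[316,293],[297,127]],14); print(P.round(1))
d=P[0]-P[2]; d/=np.linalg.norm(d); print(np.linalg.norm(P[0]-P[3]),np.linalg.norm(P[0]-P[1]),'yaw',np.arctan2(d[1],d[0]))
D=P[0]-P[3];yaw=np.arctan2(D[1],D[0]);print('yaw2',yaw)
u=np.array([np.cos(yaw),np.sin(yaw),0]);g=P[0]-150*u;print('grip',g)
t,rv=toolmove([g[0],g[1],100],Rt=down(yaw+np.pi/2));print(t.round(2),rv.round(3))
```

```text
[[538.4 158.1  14. ]
 [482.8 242.3  14. ]
 [486.5 238.6  14. ]
 [418.6 338.1  14. ]]
216.28075588491558 100.91645980528452 yaw -0.9979125894214745
yaw2 -0.983622486660724
grip [455.34589722 282.95897412  14.        ]
[ 2.65  0.15 -0.84] [-0.087  0.003  0.008]
```

Call:
drive_tool([
  [[1.0, 0.15, -0.84, -0.087, 0.003, 0.008, 8.5], [0, 0, 0, 0, 0, 0, 8.5], [3, 0, 0, 0, 0, 0, 8.5], [3, 0, 0, 0, 0, 0, 6], [2, 0, 0, 0, 0, 0, 6], [0, 0, 0, 0, 0, 0, 6], [0, 0, 0, 0, 0, 0, 6]],
])

```text
t: 4.55
position: [459.8, 286.3, 37.3]
tcp_rot: [-0.206, 0.673, 0.209, 0.679]
force: [-0.0, -0.4, -0.1]
finger_gap: 0.703
```

Run:
```python
from h import *
t,rv=toolmove([455.3,283,3],Rt=down(-.985+np.pi/2));print(arm.get_obs()['position'],t.round(2),rv.round(3))
```

```text
[459.80290933 286.3135116   37.34854354] [ 3.43 -0.02 -0.59] [ 0.009  0.01  -0.001]
```

Call:
drive_tool([
  [[1.3, 0, -0.5, 0.01, 0.01, 0, 6], [1.3, 0, -0.1, 0, 0, 0, 6], [0.7, 0, 0, 0, 0, 0, 6], [0, 0, 0, 0, 0, 0, 6], [0, 0, 0, 0, 0, 0, 2], [0, 0, 0, 0, 0, 0, 2], [0, 0, 0, 0, 0, 0, 2], [0, 0, 0, 0, 0, 0, 2], [0, 0, 0, 0, 0, 0, 2], [0, 0, 0, 0, 0, 0, 2]],
], squeeze=80)

```text
t: 5.55
position: [458.7, 285.4, 7.9]
tcp_rot: [-0.202, 0.674, 0.205, 0.681]
force: [0.5, 0.3, 0.4]
finger_gap: 0.232
```

Call:
drive_tool([
  [[0, 0, 0, 0, 0, 0, 6], [0, 0, 0, 0, 0, 0, 6], [0, 0, 0, 0, 0, 0, 6], [0, 0, 0, 0, 0, 0, 6]],
])

```text
t: 5.95
position: [458.8, 285.4, 8.0]
tcp_rot: [-0.202, 0.674, 0.205, 0.681]
force: [-0.3, -0.0, 0.6]
finger_gap: 0.703
```

Run:
```python
from h import *
o=arm.get_obs();print(o['position'],o['finger_gap'],o['force'])
w=snap('wrist'); s=snap('scene')
np.save('w3.npy',w,allow_pickle=True)
a=cv2.resize(s['frame'][280:400,340:480],(560,480),interpolation=cv2.INTER_CUBIC)
cv2.imwrite('pics/w3.png',cv2.cvtColor(np.hstack([cv2.resize(w['frame'],(240*4//3,240))[:, :240],a[:240*1]]) if 0 else w['frame'],cv2.COLOR_RGB2BGR))
```

```text
[458.76995022 285.36399549   7.97305946] 0.7034558726055925 [-0.28846697 -0.01116444  0.57853875]
```

View pics/w3.png

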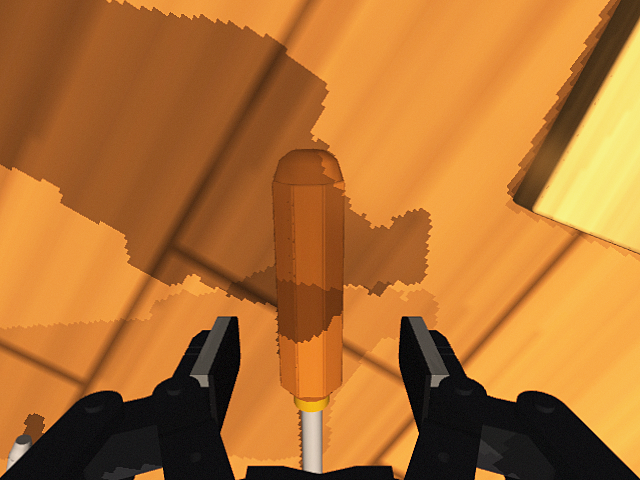

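The handle sits centred between the jaws, but the grasp was too high. I'll go lower and close again.

Call:
drive_tool([
  [[0.5, 0, -0.3, 0.01, 0, 0, 6], [0.3, 0, 0, 0, 0, 0, 6], [0.1, 0, 0, 0, 0, 0, 6], [0, 0, 0, 0, 0, 0, 0], [0, 0, 0, 0, 0, 0, 0], [0, 0, 0, 0, 0, 0, 0], [0, 0, 0, 0, 0, 0, 0], [0, 0, 0, 0, 0, 0, 0], [0, 0, 0, 0, 0, 0, 0]],
], squeeze=80)

```text
t: 6.95
position: [458.6, 285.0, 1.7]
tcp_rot: [-0.198, 0.673, 0.202, 0.684]
force: [-0.0, -0.7, -0.0]
finger_gap: 0.004
```

Run:
```python
from h import *
o=arm.get_obs();print(o['position'],o['finger_gap'],o['force'],o['joint_efforts'])
w=snap('wrist'); s=snap('scene')
np.save('w4.npy',w,allow_pickle=True)
a=cv2.resize(s['frame'][260:400,330:500],(510,420),interpolation=cv2.INTER_CUBIC)
b=cv2.resize(w['frame'],(560,420))[:,130:420]
cv2.imwrite('pics/w4.png',cv2.cvtColor(np.hstack([b,a]),cv2.COLOR_RGB2BGR))
```

```text
[458.62181365 284.98695666   1.70063489] 0.0037624548958202263 [-0.01114244 -0.66009577 -0.00530926] [ 2.67800479e-02 -4.30758691e+01  2.37219840e+00 -8.85699302e+00
 -2.37786866e-03 -7.48128444e-02  1.26006580e-03]
```

View pics/w4.png

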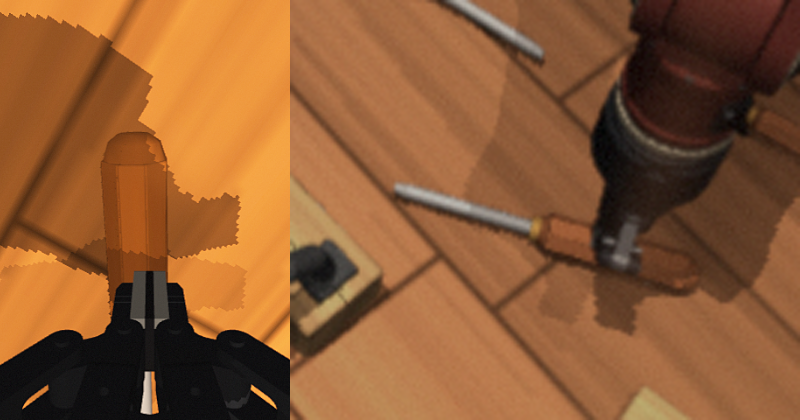

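The jaws shut fully on nothing, and the wrist view suggests the fingertips are above the handle. I'll check the real fingertip height against the reported TCP in the independent scene camera.

Run:
```python
from h import *
s=snap('scene'); p=arm.get_obs()['position']
for z in (1.7,15,30,45): print(z,proj(s,[[p[0],p[1],z]]).round(1), 'wrist',proj(snap('wrist'),[[p[0],p[1],z]]).round(1))
a=cv2.resize(s['frame'][300:380,395:475],(640,640)[:2],interpolation=cv2.INTER_CUBIC)[:600]
cv2.imwrite('pics/s5.png',cv2.cvtColor(a,cv2.COLOR_RGB2BGR))
```

```text
1.7 [[432.7 346.4]] wrist [[319.5 299.1]]
15 [[434.  343.9]] wrist [[320.6 313.4]]
30 [[435.6 340.9]] wrist [[321.6 332.2]]
45 [[437.1 337.9]] wrist [[322.4 354.4]]
```

View pics/s5.png

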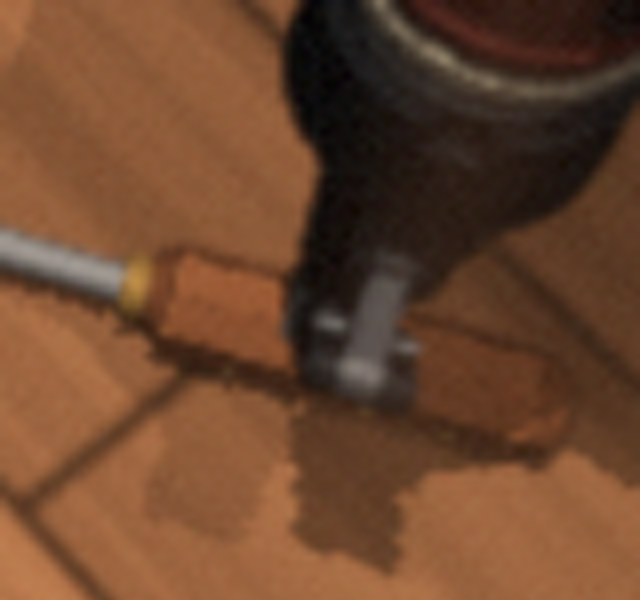

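Run:
```python
from h import *
s=snap('scene'); p=arm.get_obs()['position']; A=R.from_quat(arm.get_obs()['tcp_rot']).as_matrix()
f=lambda P:((proj(s,P)-[395,300])*8).round(0).tolist()
for z in (1.7,30):
    q=np.array([p[0],p[1],z]); print(z,[f([q+14.5*k*A[:,2]+11*j*A[:,1]])[0] for k in(1,-1) for j in (-1,1)])
```

```text
1.7 [[249.0, 406.0], [332.0, 434.0], [271.0, 309.0], [354.0, 336.0]]
30 [[270.0, 362.0], [356.0, 390.0], [293.0, 264.0], [378.0, 291.0]]
```

Call:
drive_tool([
  [[0, 0, 0, 0, 0, 0, 6], [0, 0, 0, 0, 0, 0, 6], [0, 0, -0.2, 0, 0, 0, 6], [0, 0, -0.1, 0, 0, 0, 6], [0.5, 0, 0, 0, 0, 0, 6], [0.4, 0, 0, 0, 0, 0, 6], [0, 0, 0, 0, 0, 0, 6]],
])

```text
t: 8.05
position: [454.5, 282.5, -9.7]
tcp_rot: [-0.198, 0.674, 0.201, 0.683]
force: [-0.4, -0.4, -0.4]
finger_gap: 0.697
```

No contact force at a reported z of -9.7, so the fingertips sit about 26 mm short of the reported TCP. The wrist image geometry gave the same figure. From here I'll use that offset and go down carefully by force.

Call:
drive_tool([
  [[0, 0, 0, 0, 0, 0, 4.5], [0.4, 0, 0, 0, 0, 0, 4.5], [0.4, 0, 0, 0, 0, 0, 4.5], [0.2, 0, 0, 0, 0, 0, 4.5], [0, 0, 0, 0, 0, 0, 4.5]],
])

```text
t: 8.55
position: [454.7, 282.5, -20.9]
tcp_rot: [-0.198, 0.674, 0.201, 0.683]
force: [0.1, -0.6, 1.1]
finger_gap: 0.525
```

Call:
drive_tool([
  [[0, 0, 0, 0, 0, 0, 2], [0, 0, 0, 0, 0, 0, 2], [0, 0, 0, 0, 0, 0, 2], [0, 0, 0, 0, 0, 0, 2], [0, 0, 0, 0, 0, 0, 2], [0, 0, 0, 0, 0, 0, 2]],
], squeeze=80)

```text
t: 9.15
position: [454.9, 282.7, -20.6]
tcp_rot: [-0.198, 0.674, 0.201, 0.683]
force: [0.6, -0.6, -0.0]
finger_gap: 0.304
```

Gripped: opening is 26 mm, with the driver axis 34.6 mm above the reported TCP. Now I'll lift and turn the driver to yaw 0.71.

Call:
drive_tool([
  [[-1.5, 0, 0, 0, 0, 0, 2], [-3, 0, 0, 0, 0, 0, 2], [-3, 0, 0, 0, 0, 0, 2], [-3, 0, 0, 0, 0, 0, 2], [-2, 0, 0, 0, 0, 0, 2], [0, 0, 0, -0.13, 0, 0, 2], [0, 0, 0, -0.13, 0, 0, 2], [0, 0, 0, -0.13, 0, 0, 2], [0, 0, 0, -0.13, 0, 0, 2], [0, 0, 0, -0.13, 0, 0, 2], [0, 0, 0, -0.13, 0, 0, 2], [0, 0, 0, -0.13, 0, 0, 2], [0, 0, 0, -0.13, 0, 0, 2], [0, 0, 0, -0.13, 0, 0, 2], [0, 0, 0, -0.13, 0, 0, 2], [0, 0, 0, -0.13, 0, 0, 2], [0, 0, 0, -0.13, 0, 0, 2], [0, 0, 0, -0.13, 0, 0, 2], [0, 0, 0, 0, 0, 0, 2]],
])

```text
t: 11.05
position: [442.5, 273.6, 101.1]
tcp_rot: [-0.647, 0.284, 0.653, 0.275]
force: [-0.2, -0.3, -2.5]
finger_gap: 0.297
```

Run:
```python
from h import *
o=arm.get_obs();A=R.from_quat(o['tcp_rot']).as_matrix();print(o['t'],o['position'],o['finger_gap'],o['force'],'driver yaw',np.arctan2(-A[1,1],-A[0,1]))
u=np.array([np.cos(.71),np.sin(.71)]);g=np.array([635.8,114.6])-215*u
print(g,*[v.round(3) for v in toolmove([g[0],g[1],80],Rt=down(.71+np.pi/2))])
```

```text
11.05 [442.49528077 273.63700415 101.11496469] 0.29731963606842643 [-0.17029534 -0.3064246  -2.5120317 ] driver yaw 0.759027766339529
[472.75219666 -25.54426077] [  2.321  18.362 -23.794] [ 0.049  0.002 -0.015]
```

Call:
drive_tool([
  [[0, 1.2, -1.5, 0, 0, 0, 2], [0, 2.3, -3, 0, 0, 0, 2], [0, 2.3, -3, 0, 0, 0, 2], [0, 2.3, -3, 0, 0, 0, 2], [0, 2.3, -3, 0, 0, 0, 2], [0, 2.3, -3, 0, 0, 0, 2], [0, 2.3, -3, 0, 0, 0, 2], [0.5, 2.3, -3, 0, 0, 0, 2], [0.5, 1.2, -1.5, 0.04, 0, -0.01, 2], [0.5, 0, 0, 0, 0, 0, 2], [0, 0, 0, 0, 0, 0, 2]],
])

```text
t: 12.15
position: [468.7, -39.4, 84.6]
tcp_rot: [-0.636, 0.305, 0.642, 0.301]
force: [0.1, 0.4, -0.6]
finger_gap: 0.301
```

Run:
```python
from h import *
o=arm.get_obs();A=R.from_quat(o['tcp_rot']).as_matrix();print(o['t'],o['position'],o['finger_gap'],o['force'],'driver yaw',np.arctan2(-A[1,1],-A[0,1]))
w=snap('wrist','w6.png'); np.save('w6.npy',w,allow_pickle=True)
s=snap('scene','s6.png'); np.save('s6.npy',s,allow_pickle=True)
t=snap('top','t6.png'); np.save('t6.npy',t,allow_pickle=True)
f=cv2.cvtColor(np.hstack([w['frame'][150:480,180:580]]),cv2.COLOR_RGB2BGR)
g=cv2.resize(cv2.cvtColor(s['frame'][200:400,270:470],cv2.COLOR_RGB2BGR),(400,400),interpolation=cv2.INTER_CUBIC)
W=np.zeros((400,800,3),np.uint8);W[:330,:400]=f;W[:,400:]=g;cv2.imwrite('pics/m6.png',W)
```

```text
12.15 [468.72617859 -39.44238604  84.57300095] 0.3010603674855184 [ 0.0672857   0.35696905 -0.62230585] driver yaw 0.6852560440147267
```

View pics/m6.png

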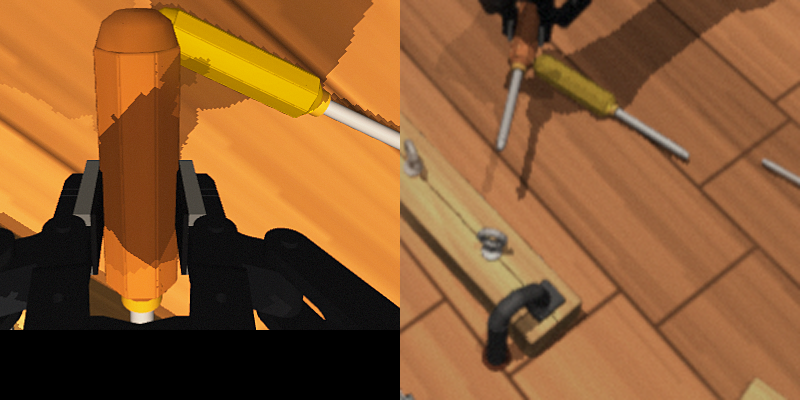

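The driver is held straight. In the scene view the tip is at (320,273.5) and the ring at (315,320). I'll triangulate the tip and ring from the scene and top views.

```bash
cat >> h.py <<'E'
def tri(obs):
    A=np.zeros((3,3));b=np.zeros(3)
    for s,uv in obs:
        c,d=ray(s,[uv]);d=d[0]/np.linalg.norm(d[0]);Q=np.eye(3)-np.outer(d,d);A+=Q;b+=Q@c
    X=np.linalg.solve(A,b); return X,[(proj(s,X)[0]-uv).round(1) for s,uv in obs]
E
python3 - <<'E'
from h import *
s=np.load('s6.npy',allow_pickle=True).item();t=np.load('t6.npy',allow_pickle=True).item()
e=np.array([585,55.6,119]); print(proj(s,e),proj(t,e), 'eye',proj(s,[[635.8,114.6,75.5]]),proj(t,[[635.8,114.6,75.5]]))
for S,nm,c in ((s,'scene',(320,274)),(t,'top',proj(t,e)[0].astype(int)),(s,'sceneeye',(315,320))):
    x,y=int(c[0]),int(c[1]); g=cv2.cvtColor(S['frame'],cv2.COLOR_RGB2HSV)[y-16:y+16,x-22:x+22,1]
    print(nm,x-22,y-16)
    for r in g: print(''.join('#' if v<70 else '.' for v in r))
E
```

```text
[[318.49976136 274.43026841]] [[287.01795882 213.39165582]] eye [[316.29293313 319.00876392]] [[261.5399043  195.46401963]]
scene 298 258
........................####................
.......................#####................
.......................####.................
.......................####.................
.......................####.................
......................#####.................
......................#####.................
......................####..................
......................####..................
.....................#####..................
.....................#####..................
.....................####...................
.....................####...................
.....................####...................
.....................###....................
.....................###....................
.....................##.....................
............................................
............................................
............................................
............................................
.................
[... 2686 characters left out ...]
###########..............
..................############..............
...................##########...............
...................#########................
..................##########................
..................##########................
..................##########................
..................##########................
...................########.................
....................######..................
............................................
............................................
............................................
............................................
............................................
............................................
```

Run:
```python
from h import *
s=np.load('s6.npy',allow_pickle=True).item();t=np.load('t6.npy',allow_pickle=True).item()
print('tip',tri([(s,(319.5,274.2)),(t,(285.7,214.8))]))
# blade direction: scene far point (323.5,258), top (296.5,228)
print('blade mid: ray top')
c,d=ray(t,[(297,228)]); 
print('ring tri?',onz(t,[[261.5,196]],75.5))
```

```text
tip (array([582.60985965,  57.53038997, 119.5699336 ]), [array([0.5, 0.1]), array([ 0.4, -0.3])])
blade mid: ray top
ring tri? [[634.58775677 114.67759889  75.5       ]]
```

Run:
```python
from h import *
u=np.array([np.cos(.71),np.sin(.71)]);g=np.array([635.8,114.6])-185*u
print(g,*[v.round(3) for v in toolmove([g[0],g[1],41],Rt=down(.71+np.pi/2))])
```

```text
[495.50305294  -5.98924764] [ 4.412 -4.054  0.794] [-0.02   0.004 -0.006]
```

Call:
drive_tool([
  [[0, 0, 0.4, -0.02, 0, -0.006, 2], [1.2, 0, 0.4, 0, 0, 0, 2], [1.2, 0, 0, 0, 0, 0, 2], [1.0, 0, 0, 0, 0, 0, 2], [1.0, 0, 0, 0, 0, 0, 2], [0, -1.3, 0, 0, 0, 0, 2], [0, -1.3, 0, 0, 0, 0, 2], [0, -1.3, 0, 0, 0, 0, 2], [0, 0, 0, 0, 0, 0, 2], [0, 0, 0, 0, 0, 0, 2]],
])

```text
t: 13.3
position: [499.5, 7.1, 42.5]
tcp_rot: [0.646, -0.286, -0.644, -0.293]
force: [-0.3, -0.2, -2.6]
finger_gap: 0.297
```

```bash
cat >> h.py <<'E'
def st():
    o=arm.get_obs();A=R.from_quat(o['tcp_rot']).as_matrix(); p=o['position']; u=-A[:,1]
    g=p-34.6*A[:,0]
    r=(p[:2]-np.array([635.8,114.6]))/1000
    M=o['torque'][2]+r[0]*o['force'][1]-r[1]*o['force'][0]
    print('t',round(o['t'],2),'p',p.round(1),'yaw',round(np.arctan2(u[1],u[0]),3),'axis at tip',(g+150*u).round(1),'pitch',round(u[2],3),'F',o['force'].round(1),'T',o['torque'].round(2),'Meye',round(M,3),'gap',round(o['finger_gap'],3))
    L=np.array([635.8,114.6,75.5])-g; print('eye in grip: along',round(L@u,1),'left',round(np.cross([0,0,1],u)@L,1),'up',round(L@-A[:,0],1))
    return o
E
python3 - <<'E'
from h import *
st()
s=snap('scene');t=snap('top')
for S,nm,c in ((s,'scene',(317,312)),(t,'top',(267,200))):
    x,y=c; g=cv2.cvtColor(S['frame'],cv2.COLOR_RGB2HSV)[y-22:y+22,x-26:x+26,1]
    print(nm,x-26,y-22)
    for r in g: print(''.join('#' if v<70 else '.' for v in r))
E
```

```text
t 13.3 p [499.5   7.1  42.5] yaw 0.728 axis at tip [611.2 106.6  78.6] pitch 0.01 F [-0.3 -0.2 -2.6] T [-0.09  0.1  -0.01] Meye -0.013 gap 0.297
eye in grip: along 173.6 left -10.4 up -3.4
scene 291 290
...................................####.............
...................................####.............
...................................####.............
..................................#####.............
..................................#####.............
..................................####..............
..................................####..............
..................................####..............
..................................####..............
.................................#####..............
.................................#####..............
.................................####...............
.................................####...............
.................................####...............
.................................####...............
.................................###................
.................................###.............
[... 3078 characters left out ...]
...........
.......................####.........................
.......................#####........................
........................#####.......................
.........................#####......................
..........................#####.....................
..........................######....................
...........................#######..................
............................#######.................
.............................#######................
..............................######................
...............................######...............
................................#####...............
..................................###...............
```

Run:
```python
from h import *
s=snap('scene');t=snap('top')
X,r=tri([(s,(324.2,308.2)),(t,(264.6,208.3))]);print('tip',X.round(1),r)
print('tip by state proj',proj(s,[[611.2,106.6,78.6]]),proj(t,[[611.2,106.6,78.6]]))
u=np.array([np.cos(.71),np.sin(.71)]);g=np.array([635.8,114.6])-180*u
print(g,*[v.round(3) for v in toolmove([g[0],g[1],41],Rt=down(.71+np.pi/2))])
```

```text
tip [607.5 106.6  76. ] [array([0.6, 0.1]), array([ 0.5, -0.4])]
tip by state proj [[323.48122721 308.7460465 ]] [[264.941658  205.9934188]]
[499.29486232  -2.73007878] [ 0.134  0.542 -0.708] [0.016 0.003 0.01 ]
```

Call:
drive_tool([
  [[0.1, 0.3, -0.45, 0.016, 0, 0.01, 2], [0, 0.2, -0.35, 0, 0, 0, 2], [0, 0, 0, 0, 0, 0, 2], [0, 0, 0, 0, 0, 0, 2]],
])

```text
t: 13.9
position: [499.3, -5.9, 41.3]
tcp_rot: [-0.641, 0.297, 0.643, 0.296]
force: [-0.1, 0.2, -1.5]
finger_gap: 0.303
```

Run:
```python
from h import *
st()
s=snap('scene');t=snap('top')
for S,nm,c in ((s,'scene',(317,312)),(t,'top',(267,200))):
    x,y=c; g=cv2.cvtColor(S['frame'],cv2.COLOR_RGB2HSV)[y-15:y+22,x-16:x+24,1]
    print(nm,x-16,y-15)
    for r in g: print(''.join('#' if v<70 else '.' for v in r))
```

```text
t 13.9 p [499.3  -5.9  41.3] yaw 0.706 axis at tip [613.6  91.5  75.4] pitch -0.003 F [-0.1  0.2 -1.5] T [0.   0.03 0.06] Meye 0.019 gap 0.303
eye in grip: along 181.9 left 3.2 up 0.2
scene 301 297
..................####..................
.................#####..................
.................#####..................
.................####...................
.................####...................
.................####...................
.................###....................
.................###....................
........................................
........................................
........................................
........................................
........................................
........................................
........................................
........................................
........................................
...........###..........................
.........#########......................
........############....................
........#############...................
........#####...######..................

[... 1443 characters left out ...]
...
........................................
........................................
.....................#..................
....................###.................
.....................###................
.....................#####..............
......................#####.............
......................######............
.......................######...........
.......................#######..........
........................########........
.........................#######........
..........................#######.......
............................#####.......
.............................#####......
..............................####......
...............................###......
```

Call:
drive_tool([
  [[0, -1.0, 0, 0, 0, 0, 2], [0, -1.0, 0, 0, 0, 0, 2], [0, -0.8, 0, 0, 0, 0, 2], [0, 0, 0, 0, 0, 0, 2]],
])

```text
t: 14.4
position: [523.3, 15.4, 41.4]
tcp_rot: [-0.641, 0.296, 0.643, 0.296]
force: [-0.1, -0.0, -1.3]
finger_gap: 0.302
```

Run:
```python
from h import *
st()
```

```text
t 14.4 p [523.3  15.4  41.4] yaw 0.708 axis at tip [637.3 112.9  75.8] pitch -0.001 F [-0.1 -0.  -1.3] T [-0.05  0.06  0.02] Meye 0.017 gap 0.302
eye in grip: along 149.9 left 2.3 up -0.4
```

Call:
drive_tool([
  [[0, -0.8, 0.05, 0, 0, 0, 2], [0, -0.8, 0.03, 0, 0, 0, 2], [0, -0.8, 0, 0, 0, 0, 2], [0, 0, 0, 0, 0, 0, 2], [0, 0, 0, 0, 0, 0, 2]],
])

```text
t: 14.9
position: [542.5, 33.9, 41.0]
tcp_rot: [-0.641, 0.295, 0.644, 0.295]
force: [-0.1, -0.2, -2.0]
finger_gap: 0.3
```

Run:
```python
from h import *
st()
s=snap('scene');t=snap('top')
a=cv2.resize(s['frame'][280:340,280:360],(640,480)[:2],interpolation=cv2.INTER_CUBIC)[:, 120:520]
b=cv2.resize(t['frame'][170:230,235:285],(400,480),interpolation=cv2.INTER_CUBIC)
cv2.imwrite('pics/m7.png',cv2.cvtColor(np.hstack([a,b]),cv2.COLOR_RGB2BGR))
```

```text
t 14.9 p [542.5  33.9  41. ] yaw 0.709 axis at tip [656.4 131.6  75.4] pitch -0.001 F [-0.1 -0.2 -2. ] T [-0.07  0.05  0.  ] Meye 0.017 gap 0.3
eye in grip: along 123.3 left 0.5 up 0.1
```

View pics/m7.png

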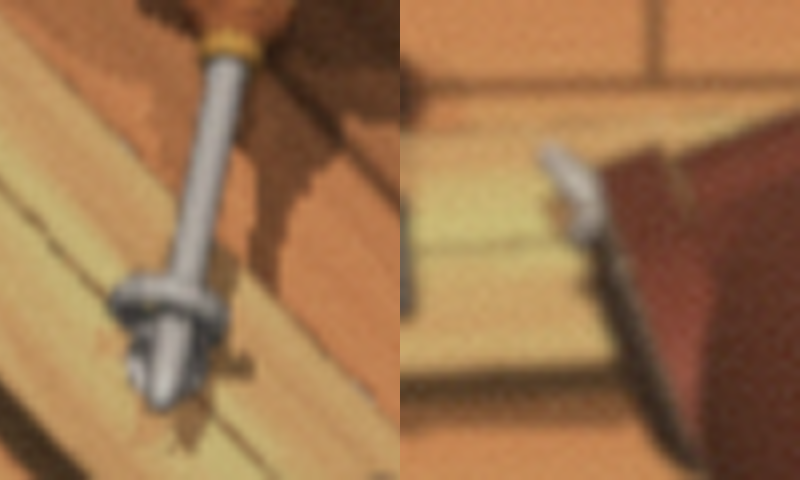

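The blade is through the ring: ring at about (170,300) in the crop, with the tip out beyond it at (165,400). I'll go a little deeper, then take up the slack clockwise.

Call:
drive_tool([
  [[0, -0.8, 0, 0, 0, 0, 2], [0, -0.8, 0, 0, 0, 0, 2], [0, -0.4, 0, 0, 0, 0, 2], [0, 0, 0, 0, 0, 0, 2], [0, -0.03, 0.8, 0.08, 0, 0, 2], [0, -0.03, 0.8, 0.08, 0, 0, 2], [0, -0.03, 0.8, 0.08, 0, 0, 2], [0, -0.03, 0.8, 0.08, 0, 0, 2], [0, 0, 0, 0, 0, 0, 2], [0, 0, 0, 0, 0, 0, 2]],
])

```text
t: 16.0
position: [541.6, 74.8, 40.8]
tcp_rot: [-0.583, 0.398, 0.586, 0.397]
force: [1.0, -0.1, -2.1]
finger_gap: 0.3
```

```bash
python3 -c "
from h import *
st()"
```

```text
t 16.0 p [541.6  74.8  40.8] yaw 0.377 axis at tip [681.2 129.9  74.9] pitch -0.004 F [ 1.  -0.1 -2.1] T [-0.09 -0.   -0.07] Meye -0.022 gap 0.3
eye in grip: along 102.2 left 2.4 up 0.4
```

Call:
drive_tool([
  [[0, -0.02, 0.72, 0.06, 0, 0, 2], [0, -0.02, 0.68, 0.06, 0, 0, 2], [0, -0.02, 0.6, 0.06, 0, 0, 2], [0, -0.02, 0.6, 0.06, 0, 0, 2], [0, 0, 0, 0, 0, 0, 2]],
])

```text
t: 16.5
position: [535.9, 98.2, 40.7]
tcp_rot: [-0.531, 0.467, 0.533, 0.465]
force: [1.4, 0.1, -2.7]
finger_gap: 0.305
```

```bash
python3 -c "
from h import *
st()"
```

```text
t 16.5 p [535.9  98.2  40.7] yaw 0.132 axis at tip [684.8 117.9  74.8] pitch -0.003 F [ 1.4  0.1 -2.7] T [-0.    0.   -0.01] Meye 0.007 gap 0.305
eye in grip: along 101.0 left 3.1 up 0.5
```

Call:
drive_tool([
  [[0, -0.02, 0.6, 0.05, 0, 0, 2], [0, -0.02, 0.6, 0.05, 0, 0, 2], [0, 0, 0, 0, 0, 0, 2]],
])

```text
t: 16.8
position: [535.7, 108.3, 40.6]
tcp_rot: [-0.507, 0.493, 0.509, 0.491]
force: [0.9, -0.9, -1.0]
finger_gap: 0.305
```

```bash
python3 -c "
from h import *
st()"
```

```text
t 16.8 p [535.7 108.3  40.6] yaw 0.034 axis at tip [685.7 113.4  74.7] pitch -0.004 F [ 0.9 -0.9 -1. ] T [-0.02  0.04  0.01] Meye 0.103 gap 0.305
eye in grip: along 100.2 left 2.9 up 0.6
```

Call:
drive_tool([
  [[0, -0.02, 0.6, 0.05, 0, 0, 2], [0, -0.02, 0.55, 0.05, 0, 0, 2], [0, 0, 0, 0, 0, 0, 2]],
])

```text
t: 17.1
position: [536.0, 117.7, 40.5]
tcp_rot: [-0.483, 0.517, 0.485, 0.514]
force: [-0.0, 0.4, -1.0]
finger_gap: 0.301
```

```bash
python3 -c "
from h import *
st()"
```

```text
t 17.1 p [536.  117.7  40.5] yaw -0.063 axis at tip [685.8 108.3  74.4] pitch -0.005 F [-0.   0.4 -1. ] T [0.35 0.14 0.22] Meye 0.187 gap 0.301
eye in grip: along 99.7 left 3.1 up 0.9
```

```bash
cat >> h.py <<'E'
def av(n=5):
    L=[];
    for i in range(n):
        o=arm.get_obs(); r=(o['position'][:2]-np.array([635.8,114.6]))/1000
        L.append([*o['force'],*o['torque'],o['torque'][2]+r[0]*o['force'][1]-r[1]*o['force'][0]]); arm.snapshot('top')
    L=np.array(L); print('avF',L[:,:3].mean(0).round(2),'avT',L[:,3:6].mean(0).round(3),'M',L[:,6].round(2),'mean',L[:,6].mean().round(3)); st()
E
python3 -c "
from h import *
av()"
```

```text
avF [-0.15  0.96 -1.34] avT [0.284 0.139 0.209] M [0.19 0.09 0.13 0.01 0.15] mean 0.113
t 17.35 p [536.  117.9  40.6] yaw -0.064 axis at tip [685.9 108.3  74.5] pitch -0.004 F [-0.1  0.7 -2. ] T [0.32 0.17 0.1 ] Meye 0.029 gap 0.303
eye in grip: along 99.6 left 3.0 up 0.8
```

Contact made: the moment is about 0.11 N·m, close to the thread torque of 0.12. I'll keep turning.

Call:
drive_tool([
  [[0, -0.02, 0.55, 0.05, 0, 0, 2], [0, -0.02, 0.55, 0.05, 0, 0, 2], [0, -0.02, 0.55, 0.05, 0, 0, 2], [0, -0.02, 0.55, 0.05, 0, 0, 2], [0, 0, 0, 0, 0, 0, 2]],
])

```text
t: 17.85
position: [538.9, 138.1, 40.4]
tcp_rot: [-0.428, 0.565, 0.43, 0.56]
force: [-0.9, 1.5, -1.0]
finger_gap: 0.306
```

```bash
python3 -c "
from h import *
av()"
```

```text
avF [-0.63  1.2  -1.5 ] avT [0.282 0.153 0.196] M [0.11 0.12 0.08 0.13 0.03] mean 0.094
t 18.1 p [538.9 138.1  40.5] yaw -0.268 axis at tip [683.8  98.4  74.1] pitch -0.006 F [-0.7  1.5 -0.6] T [0.24 0.13 0.11] Meye -0.021 gap 0.302
eye in grip: along 99.4 left 2.9 up 1.1
```

Call:
drive_tool([
  [[0, -0.02, 0.54, 0.05, 0, 0, 2], [-0.05, -0.02, 0.54, 0.05, 0, 0, 2], [-0.05, -0.02, 0.54, 0.05, 0, 0, 2], [0, 0, 0, 0, 0, 0, 2]],
])

```text
t: 18.5
position: [543.8, 152.6, 41.0]
tcp_rot: [-0.383, 0.596, 0.386, 0.591]
force: [-0.2, 1.9, -2.4]
finger_gap: 0.308
```

```bash
python3 -c "
from h import *
av()"
```

```text
avF [-0.3   1.26 -2.71] avT [0.292 0.121 0.158] M [0.04 0.06 0.03 0.01 0.12] mean 0.053
t 18.75 p [543.7 152.7  41.2] yaw -0.422 axis at tip [680.9  91.3  74.5] pitch -0.008 F [-0.   1.6 -2.3] T [0.32 0.15 0.19] Meye 0.047 gap 0.305
eye in grip: along 99.3 left 2.8 up 0.6
```

Call:
drive_tool([
  [[0, -0.02, 0.52, 0.05, 0, 0, 2], [0, 0, 0, 0, 0, 0, 2]],
])

```text
t: 18.95
position: [545.8, 157.2, 41.1]
tcp_rot: [-0.367, 0.606, 0.371, 0.6]
force: [-0.9, 0.6, -2.1]
finger_gap: 0.305
```

```bash
python3 -c "
from h import *
av()"
```

```text
avF [-0.18  1.09 -2.93] avT [0.276 0.132 0.174] M [ 0.16 -0.01  0.13  0.05  0.08] mean 0.083
t 19.2 p [545.8 157.2  41.2] yaw -0.472 axis at tip [679.8  89.   74.5] pitch -0.009 F [ 0.   1.3 -2.8] T [0.33 0.14 0.22] Meye 0.102 gap 0.302
eye in grip: along 99.2 left 2.8 up 0.5
```

Still steady thread torque. From here I'll use small steps, ending each on the push so the load is held while I read it.

Call:
drive_tool([
  [[0, -0.01, 0.31, 0.03, 0, 0, 2], [0, -0.01, 0.31, 0.03, 0, 0, 2]],
])

```text
t: 19.4
position: [548.8, 162.8, 41.3]
tcp_rot: [-0.348, 0.617, 0.352, 0.612]
force: [-0.1, 0.8, -2.9]
finger_gap: 0.305
```

```bash
python3 -c "
from h import *
av(4)"
```

```text
avF [-0.69  0.75 -2.71] avT [0.225 0.188 0.146] M [0.14 0.1  0.14 0.08] mean 0.115
t 19.6 p [548.7 162.7  41.2] yaw -0.533 axis at tip [678.3  86.4  74.5] pitch -0.009 F [ 0.4  1.  -2.8] T [0.32 0.23 0.16] Meye 0.052 gap 0.306
eye in grip: along 99.1 left 2.7 up 0.6
```

Call:
drive_tool([
  [[0, -0.01, 0.31, 0.03, 0, 0, 2]],
])

```text
t: 19.7
position: [550.2, 165.3, 41.2]
tcp_rot: [-0.339, 0.622, 0.343, 0.617]
force: [-0.6, 1.6, -2.8]
finger_gap: 0.298
```

```bash
python3 -c "
from h import *
av(4)"
```

```text
avF [-0.61  1.04 -2.55] avT [0.21  0.244 0.119] M [ 0.07 -0.04  0.15  0.07] mean 0.061
t 19.9 p [550.2 165.2  41.1] yaw -0.563 axis at tip [677.4  85.2  74.4] pitch -0.009 F [-1.3  1.2 -2.5] T [0.29 0.22 0.09] Meye 0.06 gap 0.303
eye in grip: along 99.1 left 2.7 up 0.7
```

Call:
drive_tool([
  [[0, -0.01, 0.31, 0.03, 0, 0, 2], [0, -0.01, 0.31, 0.03, 0, 0, 2]],
])

```text
t: 20.1
position: [553.7, 170.6, 41.1]
tcp_rot: [-0.319, 0.633, 0.324, 0.627]
force: [-0.4, 1.1, -3.1]
finger_gap: 0.301
```

```bash
python3 -c "
from h import *
av(4)"
```

```text
avF [-1.31  0.86 -3.04] avT [0.24  0.259 0.109] M [0.06 0.05 0.23 0.11] mean 0.113
t 20.3 p [553.6 170.5  41.1] yaw -0.624 axis at tip [675.7  82.7  74.3] pitch -0.009 F [-0.7  0.9 -2.4] T [0.33 0.26 0.12] Meye 0.084 gap 0.299
eye in grip: along 99.0 left 2.5 up 0.8
```

Call:
drive_tool([
  [[0, -0.01, 0.31, 0.03, 0, 0, 2]],
])

```text
t: 20.4
position: [555.4, 173.0, 41.1]
tcp_rot: [-0.31, 0.638, 0.314, 0.631]
force: [-0.8, 0.5, -3.1]
finger_gap: 0.303
```

```bash
python3 -c "
from h import *
av(4)"
```

```text
avF [-1.06  0.44 -2.43] avT [0.182 0.358 0.068] M [0.11 0.07 0.14 0.05] mean 0.095
t 20.6 p [555.4 172.9  41. ] yaw -0.654 axis at tip [674.7  81.6  74.2] pitch -0.009 F [-1.2  0.8 -2.9] T [0.29 0.29 0.12] Meye 0.121 gap 0.304
eye in grip: along 99.0 left 2.5 up 0.8
```

Call:
drive_tool([
  [[-0.04, -0.01, 0.31, 0.03, 0, 0, 2], [0, -0.01, 0.31, 0.03, 0, 0, 2]],
])

```text
t: 20.8
position: [559.3, 177.9, 41.3]
tcp_rot: [-0.29, 0.647, 0.294, 0.64]
force: [-1.1, 0.6, -3.3]
finger_gap: 0.3
```

```bash
python3 -c "
from h import *
av(4)"
```

```text
avF [-1.38  0.37 -2.93] avT [0.296 0.395 0.087] M [0.12 0.17 0.16 0.14] mean 0.146
t 21.0 p [559.1 177.7  41.2] yaw -0.716 axis at tip [672.7  79.3  74.4] pitch -0.009 F [-1.7  1.1 -3.1] T [0.34 0.36 0.11] Meye 0.126 gap 0.301
eye in grip: along 99.0 left 2.4 up 0.6
```

Call:
drive_tool([
  [[0, -0.01, 0.31, 0.03, 0, 0, 2]],
])

```text
t: 21.1
position: [561.2, 180.1, 41.2]
tcp_rot: [-0.281, 0.652, 0.285, 0.644]
force: [-0.9, 1.0, -3.0]
finger_gap: 0.303
```

```bash
python3 -c "
from h import *
av(4)"
```

```text
avF [-1.19  0.63 -3.32] avT [0.259 0.437 0.089] M [0.12 0.08 0.2  0.08] mean 0.12
t 21.3 p [561.1 180.   41.1] yaw -0.746 axis at tip [671.7  78.2  74.4] pitch -0.009 F [-1.3  0.2 -2.5] T [0.31 0.37 0.08] Meye 0.151 gap 0.301
eye in grip: along 98.9 left 2.4 up 0.7
```

Call:
drive_tool([
  [[-0.03, -0.01, 0.31, 0.03, 0, 0, 2]],
])

```text
t: 21.4
position: [563.2, 182.3, 41.5]
tcp_rot: [-0.271, 0.656, 0.275, 0.649]
force: [-1.5, 1.1, -3.2]
finger_gap: 0.303
```

```bash
python3 -c "
from h import *
av(4)"
```

```text
avF [-1.52  0.74 -3.46] avT [0.272 0.486 0.085] M [0.16 0.1  0.08 0.2 ] mean 0.133
t 21.6 p [563.1 182.2  41.3] yaw -0.776 axis at tip [670.6  77.1  74.5] pitch -0.009 F [-1.8  0.4 -4.1] T [ 0.25  0.43 -0.  ] Meye 0.085 gap 0.303
eye in grip: along 98.9 left 2.4 up 0.5
```

Call:
drive_tool([
  [[0, -0.01, 0.31, 0.03, 0, 0, 2]],
])

```text
t: 21.7
position: [565.1, 184.2, 41.2]
tcp_rot: [-0.262, 0.66, 0.265, 0.652]
force: [-1.7, 0.3, -3.1]
finger_gap: 0.298
```

```bash
python3 -c "
from h import *
av(4)"
```

```text
avF [-1.96 -0.11 -3.03] avT [0.178 0.575 0.232] M [0.45 0.37 0.34 0.35] mean 0.376
t 21.9 p [565.1 184.3  41.1] yaw -0.806 axis at tip [669.4  76.   74.4] pitch -0.009 F [-2.   0.2 -2.4] T [0.21 0.54 0.19] Meye 0.313 gap 0.308
eye in grip: along 98.9 left 2.5 up 0.7
```

Snug: the moment jumped from about 0.12 to 0.38 N·m at yaw -0.806 and held. Now I'll turn back through the slack to line up with the hole.

Call:
drive_tool([
  [[0, 0, 0, 0, 0, 0, 2], [0, -0.02, -0.38, -0.04, 0, 0, 2], [0, -0.03, -0.78, -0.08, 0, 0, 2], [0, -0.03, -0.78, -0.08, 0, 0, 2], [0, -0.03, -0.78, -0.08, 0, 0, 2], [0, 0, 0, 0, 0, 0, 2]],
])

```text
t: 22.5
position: [553.6, 158.8, 43.0]
tcp_rot: [-0.354, 0.613, 0.353, 0.612]
force: [1.2, 0.4, -1.9]
finger_gap: 0.305
```

```bash
python3 -c "
from h import *
av(2)"
```

```text
avF [ 0.54  0.15 -2.06] avT [-0.058  0.078 -0.039] M [-0.13 -0.02] mean -0.075
t 22.6 p [554.1 160.1  43.1] yaw -0.525 axis at tip [683.9  85.   77.7] pitch -0.0 F [-0.7 -0.2 -2. ] T [-0.18  0.04 -0.1 ] Meye -0.054 gap 0.301
eye in grip: along 93.6 left 1.5 up -2.2
```

Call:
drive_tool([
  [[0.1, 0.1, -0.7, -0.08, 0, 0, 2], [0.1, 0.1, -0.72, -0.08, 0, 0, 2], [0, 0.1, -0.72, -0.08, 0, 0, 2], [0, 0.1, -0.72, -0.08, 0, 0, 2], [0, 0.1, -0.72, -0.08, 0, 0, 2], [0, 0, 0, 0, 0, 0, 2], [0, 0, 0, 0, 0, 0, 2]],
])

```text
t: 23.3
position: [543.8, 125.3, 42.0]
tcp_rot: [-0.471, 0.529, 0.463, 0.533]
force: [-0.3, -0.2, -2.0]
finger_gap: 0.301
```

```bash
python3 -c "
from h import *
av(3)"
```

```text
avF [ 0.27 -0.29 -1.73] avT [-0.051  0.066 -0.043] M [-0.03 -0.02 -0.01] mean -0.019
t 23.45 p [543.5 125.4  41.9] yaw -0.127 axis at tip [691.9 106.6  78.2] pitch 0.012 F [-0.  -0.5 -2.7] T [-0.07  0.09 -0.  ] Meye 0.043 gap 0.301
eye in grip: along 93.4 left 0.8 up -2.1
```

Call:
drive_tool([
  [[0.1, 0.3, 0, 0, 0, 0.012, 2], [0, 0.9, 0, 0, 0, 0, 2], [0, 0.9, 0, 0, 0, 0, 2], [0, 0.9, 0, 0, 0, 0, 2], [0, 0, 0, 0, 0, 0, 2]],
])

```text
t: 23.95
position: [510.9, 130.4, 40.8]
tcp_rot: [-0.467, 0.532, 0.467, 0.53]
force: [0.3, 0.2, -1.8]
finger_gap: 0.303
```

```bash
python3 -c "
from h import *
av(2)"
```

```text
avF [-0.48 -0.4  -1.82] avT [-0.18   0.231 -0.122] M [-0.15  0.02] mean -0.064
t 24.05 p [512.4 130.3  40.9] yaw -0.129 axis at tip [661.2 111.2  75.5] pitch 0.0 F [-1.1 -1.3 -2.7] T [-0.13  0.2  -0.05] Meye 0.129 gap 0.3
eye in grip: along 124.4 left 0.1 up 0.0
```

Call:
drive_tool([
  [[0, 0.9, 0, 0, 0, 0, 2], [0, 0.9, 0, 0, 0, 0, 2], [0, 1.2, 0, 0, 0, 0, 2], [0, 1.5, 0, 0, 0, 0, 2], [0, 1.5, 0, 0, 0, 0, 2], [0, 0, 0, 0, 0, 0, 2], [0, 0, 0, 0, 0, 0, 2]],
])

```text
t: 24.75
position: [450.0, 140.6, 41.4]
tcp_rot: [-0.469, 0.529, 0.467, 0.531]
force: [-0.2, -0.2, -1.7]
finger_gap: 0.299
```

Run:
```python
from h import *
av(2)
t=snap('top'); s=snap('scene')
a=cv2.resize(s['frame'][220:420,270:470],(400,400),interpolation=cv2.INTER_CUBIC)
b=cv2.resize(t['frame'][150:350,150:350],(400,400),interpolation=cv2.INTER_CUBIC)
cv2.imwrite('pics/m8.png',cv2.cvtColor(np.hstack([a,b]),cv2.COLOR_RGB2BGR))
```

```text
avF [-0.01  0.   -1.69] avT [ 0.014  0.087 -0.001] M [ 0.03 -0.03] mean -0.001
t 24.85 p [450.1 140.4  41.3] yaw -0.126 axis at tip [598.9 121.7  76.3] pitch 0.003 F [ 0.7  0.1 -2.1] T [0.03 0.08 0.  ] Meye -0.041 gap 0.302
eye in grip: along 187.5 left -2.4 up -1.0
```

View pics/m8.png

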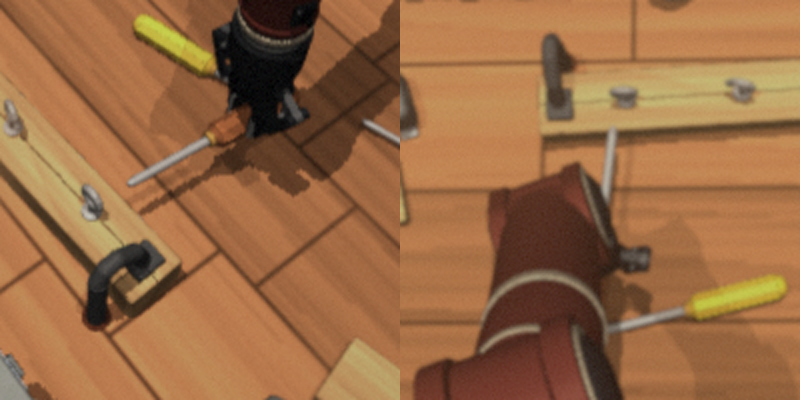

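The driver is out and clear of the eye; its tip is just in front of the rail at (130,183) in the left crop. I'll carry it back to its original free spot.

Call:
drive_tool([
  [[-1, 0.5, 0, 0, 0, 0, 2], [-1, 0, 1.5, 0.12, 0, 0, 2], [0, 0, 2, 0.12, 0, 0, 2], [0, 0, 2, 0.12, 0, 0, 2], [0, 0, 2, 0.12, 0, 0, 2], [0, 0, 2, 0.12, 0, 0, 2], [0, 0, 2, 0.12, 0, 0, 2], [0, 0, 1, 0.12, 0, 0, 2], [0, 0, 0, 0, 0, 0, 2], [0, 0, 0, 0, 0, 0, 2]],
])

```text
t: 25.95
position: [503.9, 252.7, 67.3]
tcp_rot: [-0.198, 0.677, 0.2, 0.68]
force: [0.5, 0.1, -0.8]
finger_gap: 0.301
```

Run:
```python
from h import *
st(); print(*[v.round(3) for v in toolmove([455,275,-10],Rt=down(-1+np.pi/2))])
```

```text
t 25.95 p [503.9 252.7  67.3] yaw -1.001 axis at tip [584.7 126.3 101.7] pitch -0.001 F [ 0.5  0.1 -0.8] T [ 0.02  0.03 -0.  ] Meye -0.094 gap 0.301
eye in grip: along 187.5 left 36.7 up -26.4
[ 7.719  4.504 -2.96 ] [-0.001  0.006 -0.001]
```

Call:
drive_tool([
  [[0, 1.5, -1, 0, 0, 0, 2], [0, 1.5, -1, 0, 0, 0, 2], [0, 1.5, -1, 0, 0, 0, 2], [2, 0, 0, 0, 0, 0, 2], [2, 0, 0, 0, 0, 0, 2], [1.5, 0, 0, 0, 0, 0, 2], [1, 0, 0, 0, 0, 0, 2], [0.4, 0, 0, 0, 0, 0, 2], [0, 0, 0, 0, 0, 0, 2], [0, 0, 0, 0, 0, 0, 2]],
])

```text
t: 26.95
position: [449.8, 268.9, 0.1]
tcp_rot: [-0.2, 0.676, 0.204, 0.679]
force: [0.2, -0.5, -2.3]
finger_gap: 0.301
```

```bash
python3 -c "
from h import *
st()"
```

```text
t 26.95 p [4.498e+02 2.689e+02 1.000e-01] yaw -0.991 axis at tip [531.9 143.2  34.1] pitch -0.004 F [ 0.2 -0.5 -2.3] T [0.05 0.03 0.  ] Meye 0.062 gap 0.301
eye in grip: along 230.6 left 71.3 up 41.4
```

Call:
drive_tool([
  [[0.5, 0, 0, 0, 0, 0, 2], [0.5, 0, 0, 0, 0, 0, 2], [0.4, 0, 0, 0, 0, 0, 2], [0.3, 0, 0, 0, 0, 0, 2], [0.2, 0, 0, 0, 0, 0, 2], [0, 0, 0, 0, 0, 0, 2]],
])

```text
t: 27.55
position: [451.2, 269.7, -19.1]
tcp_rot: [-0.2, 0.675, 0.204, 0.68]
force: [0.0, 1.0, -2.1]
finger_gap: 0.303
```

```bash
python3 -c "
from h import *
av(3)"
```

```text
avF [-0.18  0.77 -1.87] avT [ 0.032  0.033 -0.008] M [-0.23 -0.15  0.02] mean -0.124
t 27.7 p [451.4 269.9 -18.7] yaw -0.991 axis at tip [533.5 144.1  15.4] pitch -0.004 F [-0.9  0.3 -1.6] T [ 0.07  0.08 -0.02] Meye 0.058 gap 0.3
eye in grip: along 230.6 left 69.4 up 59.8
```

About 2 mm to go: settle until contact, then open gently.

Call:
drive_tool([
  [[0.15, 0, 0, 0, 0, 0, 2], [0.1, 0, 0, 0, 0, 0, 2], [0, 0, 0, 0, 0, 0, 2], [0, 0, 0, 0, 0, 0, 3.2], [0, 0, 0, 0, 0, 0, 4], [0, 0, 0, 0, 0, 0, 5], [0, 0, 0, 0, 0, 0, 6], [0, 0, 0, 0, 0, 0, 6], [-1, 0, 0, 0, 0, 0, 6], [-2, 0, 0, 0, 0, 0, 6], [-3, 0, 0, 0, 0, 0, 6], [-4, 0, 0, 0, 0, 0, 6], [-4, 0, 0, 0, 0, 0, 6], [0, 0, 0, 0, 0, 0, 6], [0, 0, 0, 0, 0, 0, 6]],
])

```text
t: 29.2
position: [451.6, 268.7, 128.4]
tcp_rot: [-0.199, 0.674, 0.205, 0.682]
force: [-0.3, 0.4, -0.7]
finger_gap: 0.698
```

Run:
```python
from h import *
st(); w=snap('wrist'); s=snap('scene')
a=cv2.resize(s['frame'][220:420,270:470],(400,400),interpolation=cv2.INTER_CUBIC)
b=cv2.resize(w['frame'],(400,300)); W=np.zeros((400,800,3),np.uint8);W[:,:400]=a;W[:300,400:]=b
cv2.imwrite('pics/m9.png',cv2.cvtColor(W,cv2.COLOR_RGB2BGR))
```

```text
t 29.2 p [451.6 268.7 128.4] yaw -0.991 axis at tip [533.4 142.8 162.4] pitch -0.004 F [-0.3  0.4 -0.7] T [ 0.06  0.06 -0.02] Meye -0.046 gap 0.698
eye in grip: along 230.0 left 70.2 up -87.5
```

View pics/m9.png

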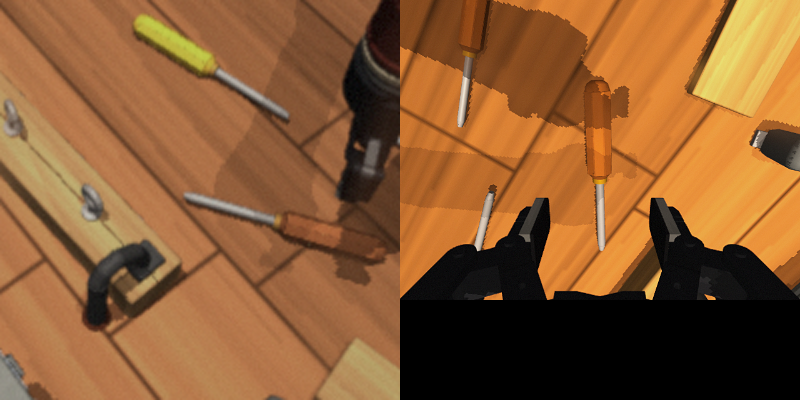

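The driver lies flat on the bench, released and clear, and the neighbouring objects look unmoved. Handing in.

```bash
python3 -c "
from bench import arm
print(arm.job_done())"
```

```text
the job is handed in; nothing more can be done
None
```

I turned the eye clockwise until its collar pulled up snug, then drew the screwdriver out and laid it flat on the bench where it came from. The job was handed in at about 29 s.

- **Turning:** I slid the large orange screwdriver's blade through the closed eye (the fitting at y ≈ +115 mm) from the near side. It met the ring after about 0.7 rad of slack. The torque then stayed near the 0.12 N·m thread torque for about 0.8 rad.
- **Snug:** The torque then jumped to about 0.38 N·m, held for 0.2 s under load, and I stopped there. That is inside the 0.3–0.5 N·m range, though single readings scatter by about 0.07 N·m. I judged the eye home only by that jump; I did not measure the collar's height directly.
- **Final checks:** Moments read near zero when I backed off and drew the blade out. The last pictures show the screwdriver flat and released, with the two hooks and the bystanders in view apparently where they were. I did not measure how far anything had moved.
- **Disagreements:**
  - The fingertips sit about 26 mm short of the reported TCP, so my first two grasps closed just above the handle. I then gripped using the offset I measured.
  - The tip position from the fixed cameras differed from the arm's own reading by about 2–4 mm, so I aimed between the two.

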